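# Press home the gasketed lid of a dry box

### The arm

A 6-joint arm with a two-finger parallel gripper is mounted at the origin on the work surface. World frame = base frame: x ahead of the robot, y to its left, z up, the work surface at z = 0. Lengths are in m, angles in rad, forces in N, time in s.
With the tool pointing down it reaches from about 0.35 to 0.85 m from the base axis. Payload 8.1 kg.
Tool frame: the origin (TCP) lies midway between the tips of the shut fingers; the grasp point (between the pads) lies 19 mm behind it (robot.grip_point_offset is the distance from the TCP to the grasp point, in m); z points along the fingers, y is the line along which they close (so a half turn about z gives the same grasp; the last joint's range is limited). The gripper opens to 93 mm and grips with 3 to 60 N. Pads are 15 mm wide; open, the fingers measure 128 mm over their backs; the gripper's body (75 mm by 188 mm) begins 65 mm behind the grasp point.
Start: joints at [1.059, 0.13, 1.488, -0, 1.523, -0.085], TCP at [0.248, 0.546, 0.219] pointing down, gripper open.
Joint ranges: [-2.96, 2.96], [-0.89, 2.26], [0.02, 2.5], [-1.34, 4.48], [0, 2.73], [-2.66, 2.66]. Speed limits (rad/s): [2.39, 2.39, 2.79, 3.14, 3.14, 3.14].

### API

Orientations are given as a rotation vector (axis times angle).
In Python, from plant import robot, read_camera, job gives the robot as it stands.
- The arm moves only by the shell command python3 -m inch 'ROWS' [FORCE]. ROWS is JSON, one flat list of numbers, 5 for each row, row after row: the shift along the world's x, y, z in mm, then the turn about the world's z in degrees, then the opening in per cent of the stroke, from 0 (shut) to 100 (fully open). In form: [dx, dy, dz, yaw, hand, dx, dy, dz, yaw, hand, ...]. A call has 1 to 10 rows; each row is the pose to reach, as a shift and turn from the pose commanded when the call began; what a row does not reach only later rows make up. A row lasts 1/12 s, in which the tool goes at most 41.7 mm and 7.16 degrees, less where a joint would pass 70% of its speed; a pose out of reach is approached as far as the arm can. A call with a gripper value outside its range is refused whole. The fingers move at their own pace and stop on an object; FORCE is the grip in N (left out, the last holds). Time passes only in rows, so rows that repeat a pose let the fingers close. It gives the time, the measured TCP pose, the force, the opening and the grip force at its end, in the units of the state.
- robot.read_state(): the state, without advancing time (a new reading comes with each control period).
- read_camera(name): name is "side" or "top"; returns a dict with "image" (420x560x3 uint8, blue, green, red), "K" (3x3 intrinsics, pixels), "D" ([k1, k2, p1, p2, k3] as OpenCV has them; the pictures are not rectified), "extrinsics" (4x4, takes a point from world to camera coordinates). Camera axes: x right, y down, z forward; pixel columns grow to the right and rows downward; lengths in m; the calibration is good to about 2 mm. A picture is of the moment at which its call begins. There is no depth.
- job.close_job(): hands the job in; it is judged then, once.
The state is a dict: "t": time; "q": joint angles; "dq": joint speeds; "joint_torque": joint torques, N m; "tool_pos": TCP position; "orientation": TCP orientation; "force": force on the tool from outside, world axes, zero at the start; "wrist_torque": the same for the moment, N m; "opening": finger opening in m; "gripper_force": force on a finger pad.
Only numpy, scipy, OpenCV 4.12 (cv2) and the standard library are available. Lean on these libraries where they do the work, as an engineer would, in place of code of your own. Each camera call takes 0.05 s, during which the arm holds its last target. There are 200 camera calls.

### The job

The lid of the long rectangular dry box of connectors has only been laid on and stands proud on its gasket. Press it down from above, one corner after another, until all four corners are fully home and the lid lies flat on the rim all round. The square box is already sealed.

Things in the scene. Friction and masses are not known exactly. Their poses are not given: they have to be found in the camera images.
- dry_box: Clear plastic box fixed to the counter, 160 mm (x) by 220 mm (y), rim 80 mm high. Origin: centre of its underside; z up. On each rim corner a black rubber gasket block stands 8 to 10 mm proud; about 9 N on it sinks it until the lid meets the hard rim, and it stays as pressed. As one corner goes down, the lid's opposite corner may rise 10 mm. A press mid-lid must sink all four blocks (36 N).
- lid: Loose rigid grey plastic lid, 160 mm (x) by 220 mm (y), plate 8 mm thick, 0.3 kg, paler rectangle mid-top; a 14 mm skirt beneath keeps it in the box with 3 mm play. Origin: centre of the plate's underside, 88 to 90 mm above the counter at first, 80 mm when home; z up. Round press boss 22 mm wide at each corner, centre x +-68, y +-98 mm, top 12 mm above the origin; the gasket blocks lie below.

How it is judged:
By the outcome, as a careful person would: the job done as asked, in the order asked, and still so for the second after the job is handed in, with the robot touching nothing.
It also fails if it takes over 48 s, if anything falls off the work surface, if the arm or the gripper's body presses on something with over 40 N, if the wrist force passes 120 N, or if a joint passes its speed limit or range.

## Working session

There is one attempt and no reset: what is moved stays moved. The work goes in short steps, Python scripts to look and compute and a shell command to move; the robot and the scene stay as the last step left them, time stands still between calls to the robot, and variables do not carry over. Pictures are saved under pics/ and viewed, at most 10 in all, crops included, and the job is handed in when it is done.

```bash
mkdir -p pics; ls; python3 - <<'E'
from plant import robot, read_camera
import cv2
for n in("top","side"):
    c=read_camera(n); cv2.imwrite(f"pics/{n}0.png",c["image"]); print(c["K"],c["D"],c["extrinsics"])
print(robot.read_state())
E
```

```text
pics
[[382.5921669    0.         279.15801202]
 [  0.         382.5921669  213.87378976]
 [  0.           0.           1.        ]] [-0.01319528  0.          0.          0.          0.        ] [[-0.00868986 -0.99851917  0.05370237 -0.02573151]
 [-0.99612792  0.00394553 -0.08782707  0.5507879 ]
 [ 0.08748513 -0.05425764 -0.99468712  0.68755006]
 [ 0.          0.          0.          1.        ]]
[[399.31368623   0.         281.63437915]
 [  0.         399.31368623 206.95803671]
 [  0.           0.           1.        ]] [-0.07299405  0.          0.          0.          0.        ] [[-0.85991451 -0.51043388  0.00207335  0.46824231]
 [-0.36090304  0.60512137 -0.70963168  0.26691133]
 [ 0.36096542 -0.61097085 -0.70456978  0.59673503]
 [ 0.          0.          0.          1.        ]]
{'t': 0.1, 'q': array([ 1.05864297e+00,  1.31091179e-01,  1.48917413e+00,  6.34482868e-06,
        1.52296362e+00, -8.54097225e-02]), 'dq': array([-0.00016596, -0.00192294, -0.00322819, -0.00127508, -0.00063951,
        0.00032153]), 'joint_torque': array([ 1.79651022e-03, -5.61338818e+01, -4.93095481e+01,  7.71301962e-02,
        2.90964008e-02, -4.06393349e-05]), 'tool_pos': array([0.24808068, 0.54575898, 0.21768696]), 'orientation': array([-6.65149502e-01, -3.06987140e+00,  2.45306231e-03]), 'force': array([-0.12920738, -0.06170218,  0.40214458]), 'wrist_torque': array([ 0.00520521,  0.02165622, -0.00582589]), 'gripper_force': 0.0, 'opening': 0.09303604032160448}
```

View pics/top0.png

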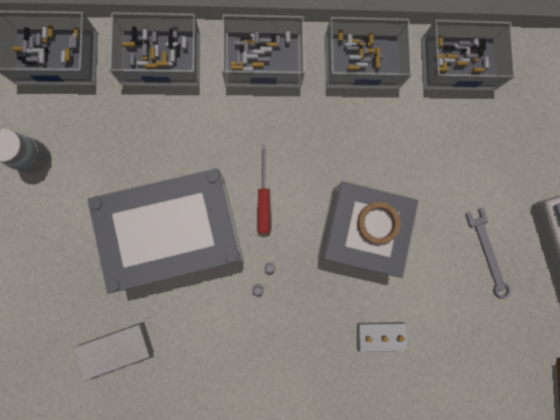

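View pics/side0.png

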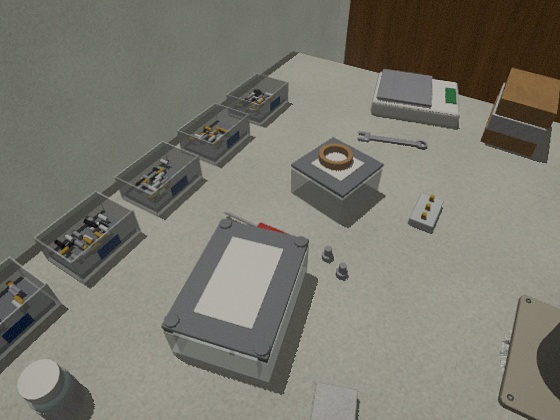

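The top view shows the long box with its bosses at about (96,204), (213,177), (232,257) and (112,285). The sealed square box is on the right. I'll enlarge the bosses next.

```bash
cat > h.py <<'E'
import numpy as np, cv2
from plant import robot, read_camera
def ray(c,p,z):
    u=cv2.undistortPoints(np.array([[p]],float),c["K"],np.array(c["D"]))[0,0]
    E=c["extrinsics"];R=E[:3,:3];o=-R.T@E[:3,3];d=R.T@[u[0],u[1],1]
    return o+d*(z-o[2])/d[2]
def proj(c,X):
    E=c["extrinsics"];return cv2.projectPoints(np.atleast_2d(X).astype(float),cv2.Rodrigues(E[:3,:3])[0],E[:3,3],c["K"],np.array(c["D"]))[0][:,0]
E
python3 - <<'E'
from h import *
c=read_camera("top")
cv2.imwrite("pics/t1.png",cv2.convertScaleAbs(cv2.resize(c["image"][155:305,75:255],None,fx=4,fy=4,interpolation=cv2.INTER_CUBIC),alpha=1.6))
s=read_camera("side")
cv2.imwrite("pics/s1.png",cv2.convertScaleAbs(cv2.resize(s["image"][210:390,150:330],None,fx=3.3,fy=3.3,interpolation=cv2.INTER_CUBIC),alpha=1.6))
for p in[(96,204),(213,177),(232,257),(112,285)]: print(ray(c,p,.101))
for p in[(171,321),(225,224),(302,242),(264,347)]: print(ray(s,p,.101))
E
```

```text
[0.56125451 0.27358624 0.101     ]
[0.60587794 0.08450166 0.101     ]
[0.47341016 0.05280084 0.101     ]
[0.43052596 0.24428357 0.101     ]
[0.561307   0.27861779 0.101     ]
[0.60666322 0.08797871 0.101     ]
[0.47259815 0.05534783 0.101     ]
[0.42785268 0.24336042 0.101     ]
```

View pics/t1.png

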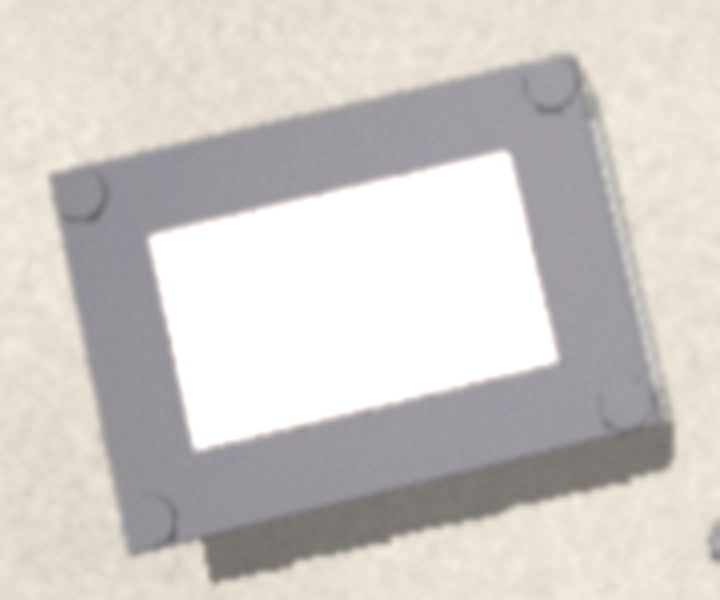

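View pics/s1.png

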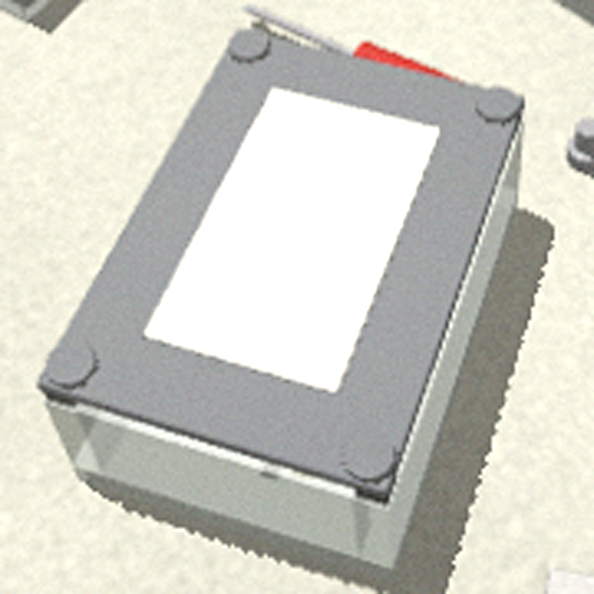

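```bash
python3 - <<'E'
from h import *
from scipy.optimize import least_squares
c=read_camera("top");s=read_camera("side")
P=[(95.75,203.5),(212.75,175.75),(231.75,255.75),(112.5,284.75)]
S=[(171.8,320.6),(225.5,223.6),(300.6,241.5),(261.8,348.8)]
L=np.array([[68,98],[68,-98],[-68,-98],[-68,98]])/1e3
def pts(p):
    C,Sn=np.cos(p[2]),np.sin(p[2]);return np.c_[L@np.array([[C,Sn],[-Sn,C]])+p[:2],np.full(4,.101)]
r=least_squares(lambda p:np.r_[(proj(c,pts(p))-P).ravel(),(proj(s,pts(p))-S).ravel()],[.517,.164,.2])
print(r.x,r.fun.round(1)); X=pts(r.x); print(X.round(4))
st=robot.read_state();print(((X-st["tool_pos"])*1e3).round(1))
E
```

```text
[0.51859665 0.16527642 0.23324675] [-1.5 -0.  -0.4  0.3 -0.6  0.2 -0.9  0.7 -0.2 -1.1 -0.  -0.6  0.4 -0.5
  0.4 -1.6]
[[0.5621 0.2763 0.101 ]
 [0.6074 0.0856 0.101 ]
 [0.4751 0.0542 0.101 ]
 [0.4298 0.2449 0.101 ]]
[[ 313.9 -269.7 -117.3]
 [ 359.2 -460.4 -117.3]
 [ 226.8 -491.8 -117.3]
 [ 181.5 -301.1 -117.3]]
```

```bash
python3 -m inch '[150,-130,-10,0,0,314,-270,-80,0,0,314,-270,-80,0,0,314,-270,-80,0,0,314,-270,-80,0,0,314,-270,-80,0,0,314,-270,-80,0,0,314,-270,-80,0,0,314,-270,-80,0,0,314,-270,-80,0,0]' 20; python3 -m inch '[0,0,0,0,0,0,0,0,0,0,0,0,0,0,0]'; python3 - <<'E'
from h import *
print((np.array([.5621,.2763,.101])-robot.read_state()["tool_pos"])*1e3)
cv2.imwrite("pics/s2.png",cv2.convertScaleAbs(cv2.resize(read_camera("side")["image"][150:390,110:350],None,fx=2.4,fy=2.4),alpha=1.5))
E
```

```text
t: 1.13
tool_pos: [0.5595, 0.2781, 0.1394]
orientation: [0.665, 3.07, 0.0]
force: [0.4, 0.6, -0.3]
opening: 0.0308
gripper_force: 0.0
t: 1.38
tool_pos: [0.5581, 0.2796, 0.1395]
orientation: [-0.667, -3.069, 0.0]
force: [1.2, 0.8, 0.3]
opening: 0.0105
gripper_force: 0.0
[  4.03913059  -3.33404308 -38.50969632]
```

View pics/s2.png

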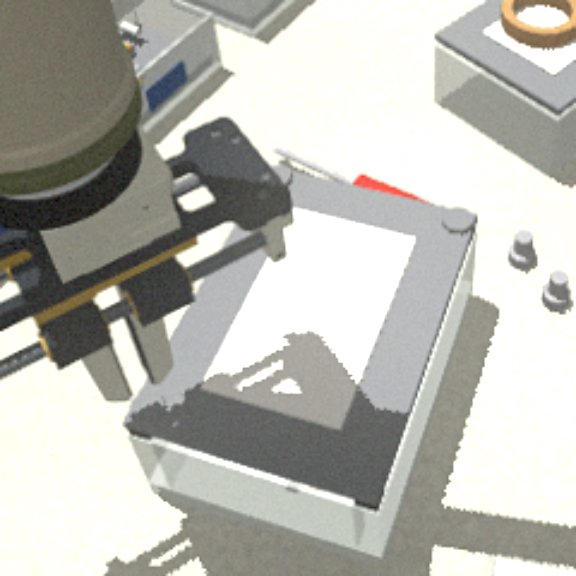

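```bash
python3 - <<'E'
from h import *
s=read_camera("side");X=proj(s,[[.558,.28,.139],[.5621,.2763,.101]]);print((X-[110,150])*2.4)
E
python3 -m inch '[4,-3,-20,0,0,4,-3,-30,0,0,4,-3,-30,0,0,4,-3,-32,0,0,4,-3,-34,0,0,4,-3,-34,0,0]'
```

```text
[[135.68945545 380.87002509]
 [147.99303372 406.77404478]]
t: 1.98
tool_pos: [0.5621, 0.2772, 0.1061]
orientation: [0.664, 3.07, 0.001]
force: [0.2, -0.1, 0.2]
opening: 0.0004
gripper_force: 0.0
```

```bash
python3 -m inch '[0,0,-2,0,0,0,0,-4,0,0,0,0,-6,0,0,0,0,-8,0,0,0,0,-10,0,0,0,0,-10,0,0]';python3 -m inch '[0,0,-1,0,0,0,0,-2,0,0,0,0,-3,0,0,0,0,-3,0,0]'
```

```text
t: 2.48
tool_pos: [0.563, 0.2773, 0.0972]
orientation: [0.665, 3.069, 0.002]
force: [-2.5, -0.0, 5.9]
opening: 0.0007
gripper_force: 3.2
t: 2.82
tool_pos: [0.5632, 0.2775, 0.0946]
orientation: [0.665, 3.068, 0.003]
force: [-1.7, -0.2, 8.6]
opening: 0.0007
gripper_force: 4.1
```

```bash
python3 -m inch '[0,0,-1,0,0,0,0,-2,0,0,0,0,-3,0,0,0,0,-3,0,0]';python3 -m inch '[0,0,-1,0,0,0,0,-2,0,0,0,0,-2,0,0]'
```

```text
t: 3.15
tool_pos: [0.5635, 0.2776, 0.0933]
orientation: [0.665, 3.068, 0.004]
force: [-5.7, -1.9, 17.9]
opening: 0.0004
gripper_force: 8.9
t: 3.4
tool_pos: [0.5636, 0.2776, 0.0931]
orientation: [0.665, 3.067, 0.004]
force: [-13.2, -3.2, 31.2]
opening: 0.0008
gripper_force: 14.6
```

```bash
python3 -m inch '[0,0,15,0,0,0,0,35,0,0,10,-40,38,0,0,20,-80,38,0,0,30,-120,38,0,0,40,-160,38,0,0,44,-190,38,0,0,44,-190,38,0,0,44,-190,30,0,0,44,-190,30,0,0]'; python3 - <<'E'
from h import *
print((np.array([.6074,.0856,.101])-robot.read_state()["tool_pos"])*1e3)
E
```

```text
t: 4.23
tool_pos: [0.6053, 0.0871, 0.116]
orientation: [-0.666, -3.068, -0.0]
force: [-0.6, 1.0, -0.0]
opening: 0.0007
gripper_force: 0.0
[  2.06345481  -1.50493822 -15.0197156 ]
```

```bash
python3 -m inch '[2,-1,-6,0,0,2,-1,-10,0,0,2,-1,-13,0,0,2,-1,-16,0,0,2,-1,-19,0,0,2,-1,-21,0,0,2,-1,-22,0,0,2,-1,-23,0,0,2,-1,-23,0,0]';python3 -m inch '[0,0,-1,0,0,0,0,-2,0,0,0,0,-3,0,0,0,0,-3,0,0]'
```

```text
t: 4.98
tool_pos: [0.6084, 0.0868, 0.0956]
orientation: [0.664, 3.07, 0.001]
force: [-2.9, 1.5, 5.8]
opening: 0.0006
gripper_force: 2.6
t: 5.32
tool_pos: [0.6087, 0.0868, 0.0932]
orientation: [0.664, 3.07, 0.002]
force: [-3.0, 0.6, 7.8]
opening: 0.0005
gripper_force: 4.0
```

```bash
python3 -m inch '[0,0,-1,0,0,0,0,-2,0,0,0,0,-3,0,0,0,0,-3,0,0]';python3 -m inch '[0,0,-1,0,0,0,0,-2,0,0,0,0,-2,0,0]'
```

```text
t: 5.65
tool_pos: [0.6088, 0.0869, 0.0929]
orientation: [0.663, 3.069, 0.002]
force: [-13.9, 0.6, 26.7]
opening: 0.0005
gripper_force: 13.0
t: 5.9
tool_pos: [0.6089, 0.0869, 0.0927]
orientation: [0.663, 3.069, 0.002]
force: [-21.2, 0.6, 39.5]
opening: 0.0002
gripper_force: 19.2
```

```bash
python3 -m inch '[0,0,15,0,0,0,0,35,0,0,-30,-8,38,0,0,-65,-16,38,0,0,-100,-24,38,0,0,-130,-31,38,0,0,-130,-31,38,0,0,-130,-31,34,0,0,-130,-31,34,0,0]'; python3 - <<'E'
from h import *
print((np.array([.4751,.0542,.101])-robot.read_state()["tool_pos"])*1e3)
E
```

```text
t: 6.65
tool_pos: [0.4786, 0.055, 0.1206]
orientation: [0.665, 3.069, 0.0]
force: [0.1, -0.3, 0.4]
opening: 0.0003
gripper_force: 0.0
[ -3.52825224  -0.8200365  -19.6319723 ]
```

```bash
python3 -m inch '[-3,-1,-6,0,0,-3,-1,-11,0,0,-3,-1,-15,0,0,-3,-1,-18,0,0,-3,-1,-21,0,0,-3,-1,-23,0,0,-3,-1,-25,0,0,-3,-1,-27,0,0,-3,-1,-28,0,0,-3,-1,-28,0,0]';python3 -m inch '[0,0,-1,0,0,0,0,-2,0,0,0,0,-3,0,0,0,0,-3,0,0]'
```

```text
t: 7.48
tool_pos: [0.4749, 0.0533, 0.093]
orientation: [-0.665, -3.069, 0.002]
force: [-5.8, -1.4, 6.5]
opening: 0.0007
gripper_force: 3.4
t: 7.82
tool_pos: [0.4751, 0.0533, 0.0925]
orientation: [-0.665, -3.069, 0.002]
force: [-18.1, -2.5, 31.4]
opening: 0.0003
gripper_force: 15.5
```

Corner C is home. Next is D.

```bash
python3 -m inch '[0,0,15,0,0,0,0,35,0,0,-10,40,38,0,0,-20,80,38,0,0,-30,120,38,0,0,-40,160,38,0,0,-45,191,38,0,0,-45,191,38,0,0,-45,191,34,0,0,-45,191,34,0,0]'; python3 - <<'E'
from h import *
print((np.array([.4298,.2449,.101])-robot.read_state()["tool_pos"])*1e3)
E
```

```text
t: 8.65
tool_pos: [0.4299, 0.2444, 0.1226]
orientation: [-0.664, -3.07, 0.002]
force: [0.1, -0.4, -0.5]
opening: 0.0006
gripper_force: 0.0
[ -0.06276978   0.54048548 -21.63775896]
```

```bash
python3 -m inch '[0,0,-6,0,0,0,0,-11,0,0,0,0,-15,0,0,0,0,-19,0,0,0,0,-22,0,0,0,0,-24,0,0,0,0,-26,0,0,0,0,-28,0,0,0,0,-29,0,0,0,0,-29,0,0]';python3 -m inch '[0,0,-1,0,0,0,0,-2,0,0,0,0,-3,0,0,0,0,-3,0,0]'
```

```text
t: 9.48
tool_pos: [0.4301, 0.2443, 0.0949]
orientation: [-0.666, -3.07, 0.001]
force: [-2.6, -0.6, 2.4]
opening: 0.0004
gripper_force: 1.5
t: 9.82
tool_pos: [0.43, 0.2444, 0.0922]
orientation: [-0.666, -3.07, 0.001]
force: [-4.6, -3.4, 8.2]
opening: 0.0007
gripper_force: 4.3
```

```bash
python3 -m inch '[0,0,-1,0,0,0,0,-2,0,0,0,0,-3,0,0,0,0,-3,0,0]'
```

```text
t: 10.15
tool_pos: [0.4302, 0.2445, 0.0921]
orientation: [-0.665, -3.07, 0.001]
force: [-17.9, -9.2, 34.6]
opening: 0.0007
gripper_force: 17.2
```

All four corners are pressed. A and B were pressed while the lid was still tilted, so I'll press them again to check they're home.

```bash
python3 -m inch '[0,0,15,0,0,0,0,30,0,0,35,8,30,0,0,70,16,30,0,0,105,24,30,0,0,133,31,30,0,0,133,31,30,0,0,133,31,20,0,0,133,31,12,0,0,133,31,12,0,0]'; python3 -m inch '[0,0,-4,0,0,0,0,-7,0,0,0,0,-9,0,0,0,0,-11,0,0,0,0,-12,0,0,0,0,-12,0,0]'
```

```text
t: 10.98
tool_pos: [0.5608, 0.275, 0.0976]
orientation: [-0.664, -3.067, 0.004]
force: [-1.0, 0.3, -1.2]
opening: 0.0006
gripper_force: 0.0
t: 11.48
tool_pos: [0.5628, 0.2758, 0.0922]
orientation: [0.665, 3.07, -0.0]
force: [-13.0, -5.3, 22.8]
opening: 0.0004
gripper_force: 11.1
```

```bash
python3 -m inch '[0,0,-1,0,0,0,0,-1,0,0,0,0,15,0,0,0,0,30,0,0,10,-40,30,0,0,20,-80,30,0,0,30,-120,30,0,0,40,-160,30,0,0,45,-191,30,0,0,45,-191,15,0,0]'; python3 -m inch '[0,0,-4,0,0,0,0,-9,0,0,0,0,-11,0,0,0,0,-13,0,0,0,0,-14,0,0,0,0,-14,0,0]'
```

```text
t: 12.32
tool_pos: [0.6116, 0.0789, 0.1077]
orientation: [0.671, 3.062, -0.001]
force: [1.8, -0.0, 0.4]
opening: 0.0002
gripper_force: 0.0
t: 12.82
tool_pos: [0.6077, 0.0856, 0.0922]
orientation: [-0.662, -3.071, 0.002]
force: [-11.6, -5.1, 16.9]
opening: 0.0007
gripper_force: 8.5
```

Both corners are solid at 92.2 mm. I'll press B a bit more, then pull clear and look.

```bash
python3 -m inch '[0,0,-1,0,0,0,0,-1,0,0,0,0,15,0,0,0,0,50,0,0,0,0,90,0,0,0,-40,120,0,0,0,-80,130,0,0,0,-120,130,0,0,0,-160,130,0,0,0,-190,130,0,0]'; python3 -m inch '[0,-40,0,0,0,0,-60,0,0,0,0,-60,0,0,0]'; python3 - <<'E'
from h import *
s=read_camera("side");t=read_camera("top")
cv2.imwrite("pics/s3.png",cv2.convertScaleAbs(cv2.resize(s["image"][210:390,150:330],None,fx=3.3,fy=3.3,interpolation=cv2.INTER_CUBIC),alpha=1.6))
cv2.imwrite("pics/t3.png",t["image"])
E
```

```text
t: 13.65
tool_pos: [0.6086, -0.1063, 0.2212]
orientation: [0.662, 3.069, -0.001]
force: [1.3, 0.5, 0.1]
opening: 0.0005
gripper_force: 0.0
t: 13.9
tool_pos: [0.608, -0.1684, 0.22]
orientation: [0.669, 3.069, -0.002]
force: [-0.3, -0.6, 0.2]
opening: 0.0006
gripper_force: 0.0
```

View pics/s3.png

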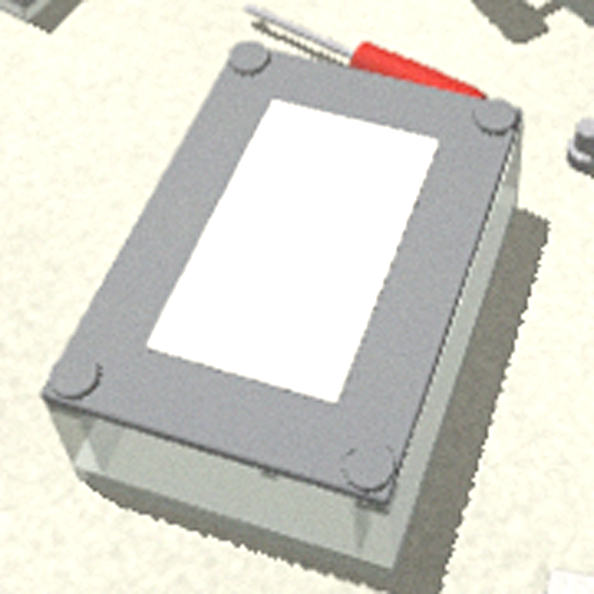

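View pics/t3.png

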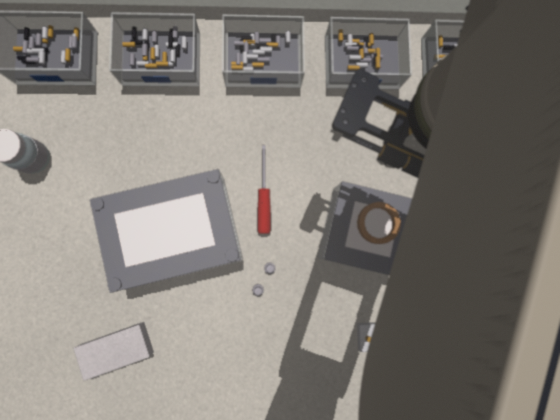

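The side view shows the lid flat on the rim, with all four bosses about 12 px lower in the enlarged crop than before: (75,377), (249,58), (494,117) and (369,468). In the top view the arm is clear, above the square box and not touching anything.

```bash
python3 -c "
from plant import job
print(job.close_job())"
```

```text
the job is handed in; nothing more can be done
None
```

I pressed all four corners of the long box's lid down to the hard rim, one after another, and pressed the first two again to check; the lid lies flat, the arm is clear, and I handed the job in at about 14 s.

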